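# Change the wash-up water over from the filling spout to the hose tap

## Robot

A 6-joint arm with a two-finger parallel gripper is mounted at the origin on the work surface. World frame = base frame: x ahead of the robot, y to its left, z up, the work surface at z = 0. Lengths are in m, angles in rad, forces in N, time in s.
With the tool pointing down it reaches from about 0.3 to 0.875 m from the base axis. Payload 6.4 kg.
Tool frame: the origin (TCP) lies midway between the tips of the shut fingers; the grasp point (between the pads) lies 19 mm behind it (ctrl.pinch_z is the distance from the TCP to the grasp point, in m); z points along the fingers, y is the line along which they close (so a half turn about z gives the same grasp; the last joint's range is limited). The gripper opens to 85 mm and grips with 20 to 120 N. Pads are 22 mm wide; open, the fingers measure 114 mm over their backs; the gripper's body (76 mm by 85 mm) begins 54 mm behind the grasp point. The pads swing forward as they close: fully open they stand 13 mm farther back than shut.
Start: joints at [1.062, 0.181, 1.607, -0, 1.354, -0.206], TCP at [0.171, 0.549, 0.231] pointing down, gripper open.
Joint ranges: [-2.99, 2.99], [-0.89, 2.07], [0.3, 2.58], [-1.14, 4.28], [0, 2.63], [-3.12, 3.12]. Speed limits (rad/s): [2.57, 2.57, 3.01, 3.14, 3.14, 3.14].

## Interface

Orientations are given as a unit quaternion [w, x, y, z].
In Python, from bench import ctrl gives the robot as it stands.
- The arm moves only by the tool apply_moves, never from a script. Its argument "moves" is a list of rows, each an object with "jaw": the opening, from 0 (shut) to 1 (fully open); "offset": the shift along the tool's x, y, z in mm, a list of three; "rot": the turn, a rotation vector about the tool's x, y, z in degrees, a list of three. In form: [{"jaw": jaw, "offset": [dx, dy, dz], "rot": [ax, ay, az]}, ...]. A call has exactly 5 rows; each row shifts and turns the commanded pose from where the row before left it, along the tool's axes as they then stand; what a row does not reach is not made up. A row lasts 1/8 s, in which the tool goes at most 62.5 mm and 10.7 degrees, less where a joint would pass 70% of its speed; a pose out of reach is approached as far as the arm can. A call is refused whole if a number of a shift passes 62.5 or a number of a turn 10.7, either way. A call with a gripper value outside its range is refused whole. The fingers move at their own pace and stop on an object; the grip force is fixed at half the most. Time passes only in rows, so rows that do not move let the fingers close, or fill a call up. It gives the time, the measured TCP pose, the force, the opening and the grip force at its end, in the units of the state.
- ctrl.get_obs(): the state, without advancing time (a new reading comes with each control period).
- ctrl.camera(name): name is "scene" or "top"; returns (picture, depth): 480x640x3 uint8, red, green, blue; 480x640 float32, m along the optical axis (not along the pixel's ray), 0 where there is no reading.
- ctrl.camera_params(name): a dict with "K" (3x3 intrinsics, pixels), "cam_to_world" (4x4, takes a point from camera to world coordinates). Camera axes: x right, y down, z forward; pixel columns grow to the right and rows downward; lengths in m; the calibration is good to about 2 mm. A picture is of the moment at which its call begins. camera_params takes no time and is no camera call.
- ctrl.hand_in(): hands the job in; it is judged then, once.
Trained networks look in the newest picture that a camera, given by its name, has taken for a name from the list of things; names that differ only in an ending like _2 or _b are one class to them, and where a whole thing is asked for, a point or a joint stands for the part that bears it (a point fixed in the world has none). Each returns a list of dicts, best first, with "score" (0 to 1); they miss things now and then, are a little off and sometimes report something else, mostly with a low value. They report only what shows in the picture. A call takes as long as a camera call. They do not tell look-alikes from the thing itself.
- ctrl.outline_of(camera, target): "region" (480x640 bool, what is visible of it) and "position" ([column, row] in pixels, amid what is visible of it).
The state is a dict: "time_s": time; "q": joint angles; "dq": joint speeds; "joint_efforts": joint torques, N m; "eef_pos": TCP position; "eef_rot": TCP orientation; "wrist_force": force on the tool from outside, world axes, zero at the start; "torque": the same for the moment, N m; "opening": opening from 0.0 (shut) to 1.0 (fully open); "grasp_force": force on a finger pad.
Only numpy, scipy, OpenCV 4.12 (cv2) and the standard library are available. Lean on these libraries where they do the work, as an engineer would, in place of code of your own. Each camera call takes 0.05 s, during which the arm holds its last target. There are 200 camera calls.

## Task

Change the wash-up supply over from the filling tap to the hose tap: with the fingertips, push the lever of the tap with the long curved spout over the steel pan past its middle until it snaps shut, leaning away from its outlet; only then push the lever of the other tap, the one with the short ribbed hose tail, over until it snaps open, leaning towards its outlet. Only push the knobs, gently; do not grip or force them, and leave the pan, mug, bowl and bottle standing where they are.

Things in the scene. Friction and masses are not known exactly. Their poses are not given: they have to be found in the camera images.
- fill_tap: Steel pillar tap, bolted down: flange 90 x 90 x 10 mm, column 40 mm thick, valve block 56 x 50 mm from 80 to 115 mm height. Origin: centre of the flange's underside, on the worktop; z up, x points level the way its outlet points. Outlet: a curved spout, 18 mm pipe running out 150 mm, top at 117 mm height, bent down over the steel pan.
- fill_lever (a joint): Filling tap's lever, rad: 0 = as found, open, leaning towards its outlet; 0.45 = upright; 0.9 = flipped, closed, leaning away from it. It leans 0.45 rad from upright at either end (knob 33 mm to the tap's -x when closed, +x when open). A spring holds it at either end: about 3 N on the knob moves it, less near upright; pushed past upright it snaps to the other end, a hard stop.
- fill_lever_knob (a point): centre of the round black knob (28 mm diameter) on the filling tap's lever, a 10 mm steel rod that swings in the tap's x-z plane about a pivot 125 mm straight above the tap's origin; pivot to knob centre 75 mm. Knob centre is 193 mm high at either end position, 200 mm when upright.
- hose_tap: Steel pillar tap, bolted down: flange 90 x 90 x 10 mm, column 40 mm thick, valve block 56 x 50 mm from 80 to 115 mm height. Origin: centre of the flange's underside, on the worktop; z up, x points level the way its outlet points. Its outlet is a short straight ribbed hose tail, 26 mm thick, ending 90 mm from the origin at 98 mm height; no hose is on it.
- hose_lever (a joint): Hose tap's lever, rad: 0 = as found, closed, leaning away from its outlet; 0.45 = upright; 0.9 = flipped, open, leaning towards it. It leans 0.45 rad from upright at either end (knob 33 mm to the tap's -x when closed, +x when open). A spring holds it at either end: about 3 N on the knob moves it, less near upright; pushed past upright it snaps to the other end, a hard stop.
- hose_lever_knob (a point): centre of the round black knob (28 mm diameter) on the hose tap's lever, a 10 mm steel rod that swings in the tap's x-z plane about a pivot 125 mm straight above the tap's origin; pivot to knob centre 75 mm. Knob centre is 193 mm high at either end position, 200 mm when upright.
- pan: open steel catering pan, 162 x 176 mm, 65 mm high, 0.6 kg, loose, standing under the curved spout; origin at the centre of its underside. Leave alone.
- mug: white mug, 76 mm diameter, 90 mm high, with a handle, loose; origin at the centre of its underside. Leave alone.
- bowl: white bowl, 130 mm diameter, 60 mm high, loose; origin at the centre of its underside. Leave alone.
- bottle: green glass bottle, 62 mm diameter, 190 mm high, loose; origin at the centre of its underside. Leave alone.
Mind the look-alikes: they are no part of the job. What is shaped like the fill_tap but red is not meant.

How it is judged:
On the way, in this order (a step that is already met when the one before it is completed fails the run):
1. the filling tap's lever has snapped shut (above 0.8 rad) while the hose tap is still closed (value of joint fill_lever above 0.8 rad and value of joint hose_lever below 0.3 rad), for 0.2 s.
2. the hose tap's lever has snapped open (above 0.8 rad) with the filling tap shut (value of joint each of hose_lever, fill_lever above 0.8 rad), for 0.2 s.
At the end, for the whole second after the job is handed in: The filling tap's lever rests shut (joint above 0.8 rad), the hose tap's lever rests open (joint above 0.8 rad), and pan, mug, bowl and bottle stand upright within 20 mm of where they were (all of step 2 and distance of each of pan, mug, bowl, bottle from where it was at the start of the episode below 0.02 m and angle between each of pan, mug, bowl, bottle's own z axis and vertical below 0.15 rad); the robot touches nothing.
It fails at once if the hose tap is opened past its middle before the filling tap is shut (value of joint hose_lever above 0.5 rad and value of joint fill_lever below 0.7 rad).
It fails at once if a lever is gripped or forced: more than 30 N between the fingers and a lever (contact force between the fingers and fill_lever above 30 N or contact force between the fingers and hose_lever above 30 N).
It fails at once if the pan, mug, bowl or bottle is shifted, lifted or carried (more than 20 mm) (distance of any of pan, mug, bowl, bottle from where it was at the start of the episode above 0.02 m).
It also fails if it takes over 38 s, if anything falls off the work surface, if the arm or the gripper's body presses on something with over 40 N, if the wrist force passes 120 N, or if a joint passes its speed limit or range.

## Working session

There is one attempt and no reset: what is moved stays moved. The work goes in short steps, Python scripts to look and compute and a tool call to move; the robot and the scene stay as the last step left them, time stands still between calls to the robot, and variables do not carry over. Pictures are saved under pics/ and viewed, at most 10 in all, crops included, and the job is handed in when it is done.

Besides the shell and the picture viewer there is one more tool, called after "Emit:" by a JSON object that holds its "op" and its "data". apply_moves: Moves the arm, as the interface text tells. Its arguments: {"type":"object","properties":{"moves":{"type":"array"}},"required":["moves"]}

```bash
mkdir -p pics; cat > h.py <<'E'
from bench import ctrl
import numpy as np, cv2
def cloud(cam,d):
    P=ctrl.camera_params(cam);K=np.array(P["K"]);T=np.array(P["cam_to_world"])
    v,u=np.mgrid[:480,:640]
    c=np.stack([(u-K[0,2])/K[0,0]*d,(v-K[1,2])/K[1,1]*d,d],-1)
    return c@T[:3,:3].T+T[:3,3]
E
python3 - <<'E'
from h import *
for c in ("scene","top"):
    p,d=ctrl.camera(c); cv2.imwrite(f"pics/{c}0.png",p[:,:,::-1]); W=cloud(c,d)
    for n in ("fill_tap","hose_tap","fill_lever_knob","hose_lever_knob","pan","mug","bowl","bottle"):
        for r in ctrl.outline_of(c,n):
            m=r["region"]&(d>0); w=W[m]
            print(c,n,round(r["score"],2),np.round(r["position"]),m.sum(),np.round(np.median(w,0),3) if len(w) else "", np.round(w.max(0),3) if len(w) else "")
print(ctrl.get_obs())
E
```

```text
scene fill_tap 0.72 [362. 320.] 2381 [0.583 0.171 0.105] [0.719 0.215 0.207]
scene hose_tap 0.97 [290. 200.] 1851 [ 0.548 -0.176  0.086] [ 0.624 -0.129  0.207]
scene fill_lever_knob 0.76 [362. 293.] 213 [0.595 0.167 0.199] [0.609 0.177 0.207]
scene fill_lever_knob 0.52 [209. 207.] 180 [ 0.74  -0.182  0.194] [ 0.757 -0.171  0.208]
scene fill_lever_knob 0.21 [366. 217.] 1216 [ 0.416 -0.041  0.054] [ 0.456 -0.003  0.092]
scene pan 0.92 [300. 355.] 6711 [0.718 0.15  0.003] [0.808 0.248 0.088]
scene mug 0.85 [368. 220.] 1256 [ 0.417 -0.042  0.053] [ 0.456 -0.003  0.092]
scene bottle 0.96 [298. 122.] 1140 [ 0.398 -0.382  0.098] [ 0.42  -0.365  0.19 ]
scene bottle 0.59 [367. 219.] 1260 [ 0.416 -0.042  0.053] [ 0.456 -0.003  0.092]
top fill_tap 0.61 [275. 249.] 1298 [0.564 0.157 0.108] [0.711 0.22  0.208]
top fill_tap 0.6 [396. 199.] 1342 [ 0.711 -0.179  0.105] [ 0.907 -0.141  0.212]
top hose_tap 0.71 [400. 260.] 1124 [ 0.536 -0.181  0.091] [ 0.634 -0.133  0.208]
top fill_lever_knob 0.67 [268. 235.] 156 [0.589 0.164 0.197] [0.644 0.209 0.208]
top hose_lever_knob 0.43 [404. 263.] 94 [ 0.507 -
[... 474 characters left out ...]
0.368  0.195]
{'time_s': 0.9, 'q': array([ 1.06169124e+00,  1.80785469e-01,  1.60699363e+00,  4.66008091e-05,
        1.35377974e+00, -2.06318591e-01]), 'dq': array([ 0.00046116,  0.00040499, -0.00117637,  0.00122644,  0.00084698,
        0.00180785]), 'joint_efforts': array([ 4.45848109e-04, -4.44825554e+01, -3.51691067e+01, -1.11795557e-04,
        4.42806422e-04, -2.19603049e-05]), 'eef_pos': array([0.17144726, 0.548874  , 0.23129972]), 'eef_rot': array([-1.53951633e-05,  1.50820551e-01,  9.88561157e-01,  2.38004724e-05]), 'wrist_force': array([0.42238906, 0.22849201, 0.10197921]), 'torque': array([-0.01308409,  0.0008583 ,  0.02098773]), 'grasp_force': 0.0, 'opening': 1.0000238710710447}
```

View pics/scene0.png

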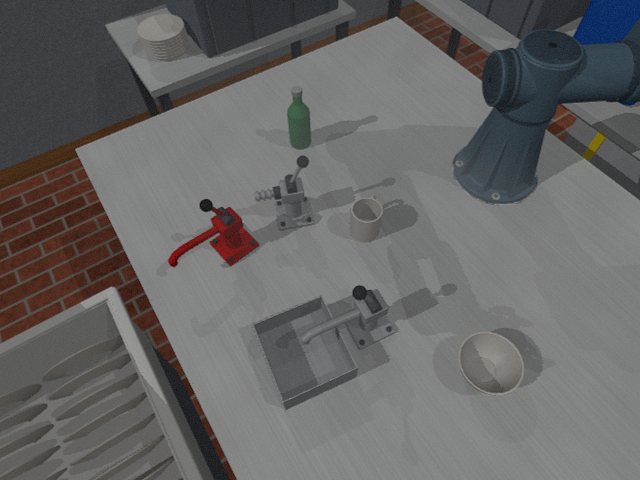

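View pics/top0.png

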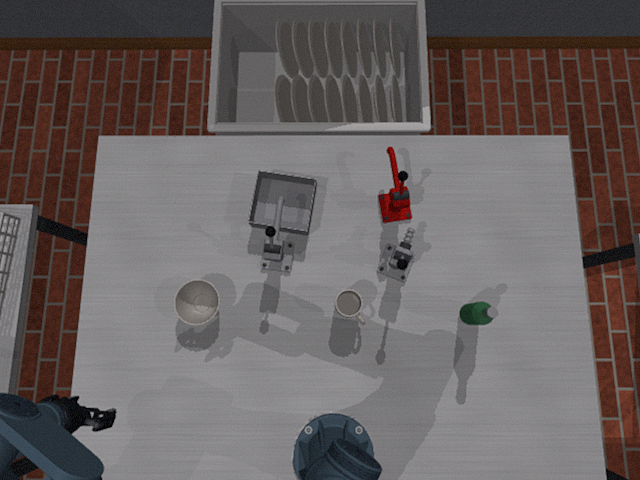

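The scene view shows three taps. The grey one with the curved spout over the pan has its knob at (360,293) in scene and (270,231) in top. The red look-alike has its knob at (206,206) / (403,176). The grey one with the ribbed tail has its knob at (303,162) / (402,265). I choose the two grey ones: curved spout is fill, ribbed tail is hose.

```bash
python3 - <<'E'
from h import *
from scipy.optimize import least_squares
C=[];
big=[]
for c in ("scene","top"):
    p,d=ctrl.camera(c); W=cloud(c,d); W[d<=0]=9
    C.append((c,p,W))
    x,y=((360,318) if c=="scene" else (335,245))
    big.append(cv2.resize(p[y-110:y+90,x-130:x+70] if c=="scene" else p[y-100:y+100,x-100:x+100],(400,400),interpolation=cv2.INTER_CUBIC))
cv2.imwrite("pics/crop.png",np.hstack(big)[:,:,::-1])
for n,g,k in (("fill",(.565,.165),(.59,.165)),("hose",(.54,-.18),(.51,-.177))):
    for c,p,W in C:
        def near(q,r): return np.hypot(W[...,0]-q[0],W[...,1]-q[1])<r
        dark=(p.max(-1)<75)
        m=near(k,.05)&(W[...,2]>.18)&(W[...,2]<.215); w=W[m]
        f=least_squares(lambda q:np.linalg.norm(w-q,axis=1)-.014,np.r_[np.median(w,0)[:2],.193],loss="soft_l1",f_scale=.002).x
        fl=near(g,.09)&(W[...,2]>.006)&(W[...,2]<.014); a=W[fl][:,:2].astype(np.float32)
        r=cv2.minAreaRect(a*1000)
        # outlet points
        o=near(g,.16)&(W[...,2]>(.095 if n=="fill" else .075))&(W[...,2]<.122)
        q=W[o][:,:2]; mu=q.mean(0); dv=np.linalg.svd(q-mu,full_matrices=False)[2][0]
        print(n,c,"knob",np.round(f,4),m.sum(),"flange",r,len(a),"outlet ang",np.degrees(np.arctan2(dv[1],dv[0])),np.round(q.min(0),3),np.round(q.max(0),3), len(q))
E
```

```text
fill scene knob [0.5943 0.1621 0.1913] 170 flange ((579.7941284179688, 165.09341430664062), (96.63153076171875, 128.1455078125), 79.50383758544922) 794 outlet ang -9.363955537060056 [0.533 0.14 ] [0.72  0.194] 1030
fill top knob [0.5945 0.1633 0.1918] 89 flange ((553.843017578125, 149.8209686279297), (125.71468353271484, 160.2647705078125), 81.58146667480469) 405 outlet ang 173.96140382340775 [0.531 0.139] [0.716 0.195] 477
hose scene knob [ 0.5087 -0.1762  0.1909] 119 flange ((539.560791015625, -187.2430877685547), (92.84768676757812, 89.50059509277344), 68.05220794677734) 597 outlet ang -19.546496700309078 [ 0.417 -0.226] [ 0.699 -0.046] 868
hose top knob [ 0.5083 -0.1759  0.1925] 93 flange ((547.8148193359375, -171.850830078125), (146.52552795410156, 140.30812072753906), 55.32585906982422) 463 outlet ang 162.50874363612465 [ 0.419 -0.23 ] [ 0.7   -0.049] 541
```

View pics/crop.png

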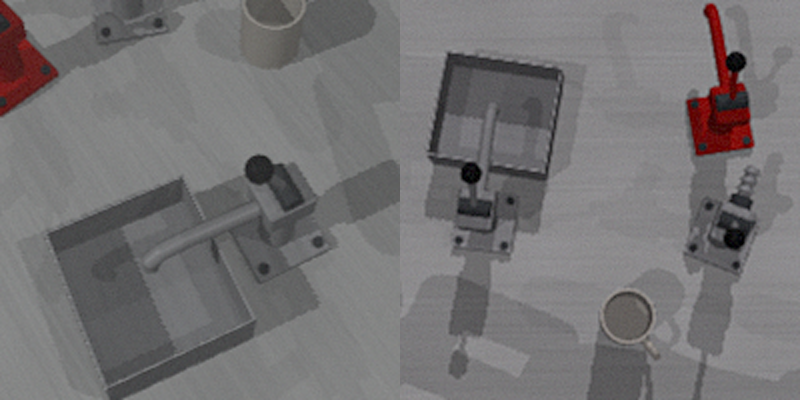

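The close crop confirms the choice. Left: the fill knob at (258,168) leans toward the curved spout over the pan. Right: the hose tap's knob at (735,238) leans away from the ribbed tail at (748,180). The red tap stands apart.

Fill knob ≈ (0.5945, 0.163), outlet heading −10°. Hose knob ≈ (0.5085, −0.176), outlet heading −20°. Next I raise the arm, shut the fingers and go over to the outlet side of the fill knob.

Emit:
{"op": "apply_moves", "data": {"moves": [{"jaw": 0, "offset": [0, 0, -60], "rot": [0, 0, -7.4]}, {"jaw": 0, "offset": [-44, -25.5, 0], "rot": [0, 0, 0]}, {"jaw": 0, "offset": [-44, -25.5, 0], "rot": [0, 0, 0]}, {"jaw": 0, "offset": [-44, -25.5, 0], "rot": [0, 0, 0]}, {"jaw": 0, "offset": [-44, -25.5, 0], "rot": [0, 0, 0]}]}}

```text
time_s: 1.62
eef_pos: [0.3282, 0.4169, 0.2915]
eef_rot: [0.0, 0.087, 0.996, 0.0]
wrist_force: [0.7, 0.5, -0.5]
opening: -0.0
grasp_force: 0.0
```

Emit:
{"op": "apply_moves", "data": {"moves": [{"jaw": 0, "offset": [-44, -25.5, 0], "rot": [0, 0, 0]}, {"jaw": 0, "offset": [-44, -25.5, 0], "rot": [0, 0, 0]}, {"jaw": 0, "offset": [-44, -25.5, 0], "rot": [0, 0, 0]}, {"jaw": 0, "offset": [-44, -25.5, 0], "rot": [0, 0, 0]}, {"jaw": 0, "offset": [-44, -25.5, 0], "rot": [0, 0, 0]}]}}

```text
time_s: 2.25
eef_pos: [0.523, 0.2532, 0.2914]
eef_rot: [0.0, 0.087, 0.996, 0.0]
wrist_force: [0.5, 0.9, 0.1]
opening: 0.002
grasp_force: 0.0
```

Emit:
{"op": "apply_moves", "data": {"moves": [{"jaw": 0, "offset": [-44.5, -25.7, 0], "rot": [0, 0, 0]}, {"jaw": 0, "offset": [-44.5, -25.7, 0], "rot": [0, 0, 0]}, {"jaw": 0, "offset": [-44.5, -25.7, 0], "rot": [0, 0, 0]}, {"jaw": 0, "offset": [0, 0, 25], "rot": [0, 0, 0]}, {"jaw": 0, "offset": [0, 0, 25], "rot": [0, 0, 0]}]}}

```text
time_s: 2.88
eef_pos: [0.6407, 0.1545, 0.2405]
eef_rot: [0.0, 0.087, 0.996, 0.0]
wrist_force: [-0.2, 0.9, -0.9]
opening: 0.001
grasp_force: 0.0
```

```bash
python3 - <<'E'
from h import *
p,d=ctrl.camera("scene"); W=cloud("scene",d)
cv2.imwrite("pics/near1.png",cv2.resize(p[200:400,220:480],(780,600))[:,:,::-1])
o=ctrl.get_obs(); print(o["eef_pos"],o["wrist_force"])
E
```

```text
[0.63841881 0.15464461 0.23603783] [-0.63750883  0.20886815 -4.08286575]
```

View pics/near1.png

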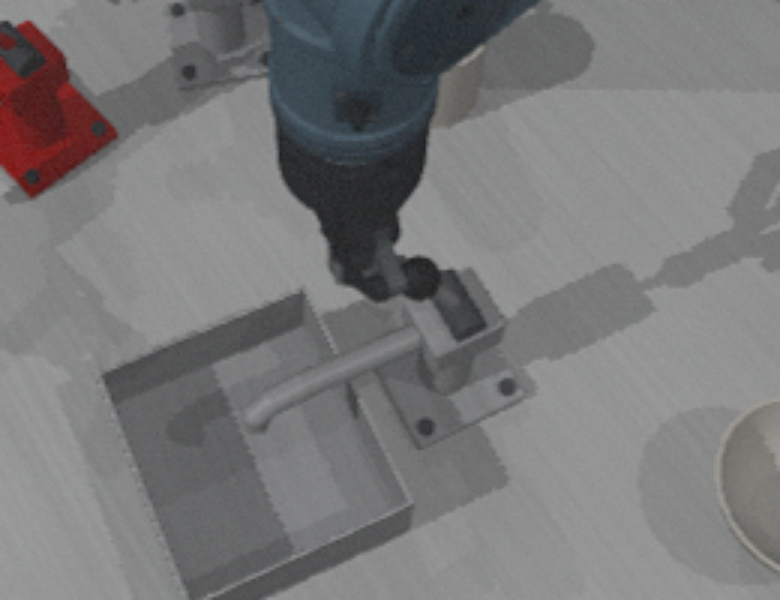

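The crop shows the shut fingertips at about (375,290), beside and above the black knob (420,278) on its outlet side, over the spout. Nothing is touching. Next I go down to knob height.

Emit:
{"op": "apply_moves", "data": {"moves": [{"jaw": 0, "offset": [0, 0, 20], "rot": [0, 0, 0]}, {"jaw": 0, "offset": [0, 0, 20], "rot": [0, 0, 0]}, {"jaw": 0, "offset": [0, 0, 16], "rot": [0, 0, 0]}, {"jaw": 0, "offset": [0, 0, 0], "rot": [0, 0, 0]}, {"jaw": 0, "offset": [0, 0, 0], "rot": [0, 0, 0]}]}}

```text
time_s: 3.55
eef_pos: [0.6404, 0.1555, 0.1859]
eef_rot: [0.0, 0.087, 0.996, 0.0]
wrist_force: [0.5, 0.5, 0.5]
opening: 0.0
grasp_force: 0.0
```

Emit:
{"op": "apply_moves", "data": {"moves": [{"jaw": 0, "offset": [9, 0, 0], "rot": [0, 0, 0]}, {"jaw": 0, "offset": [7, 0, 0], "rot": [0, 0, 0]}, {"jaw": 0, "offset": [5, 0, 0], "rot": [0, 0, 0]}, {"jaw": 0, "offset": [5, 0, 0], "rot": [0, 0, 0]}, {"jaw": 0, "offset": [5, 0, 0], "rot": [0, 0, 0]}]}}

```text
time_s: 4.18
eef_pos: [0.6119, 0.1604, 0.1875]
eef_rot: [0.003, 0.087, 0.996, 0.0]
wrist_force: [5.2, -0.4, 4.3]
opening: 0.001
grasp_force: 2.8
```

Emit:
{"op": "apply_moves", "data": {"moves": [{"jaw": 0, "offset": [6, 0, 0], "rot": [0, 0, 0]}, {"jaw": 0, "offset": [6, 0, 0], "rot": [0, 0, 0]}, {"jaw": 0, "offset": [6, 0, 0], "rot": [0, 0, 0]}, {"jaw": 0, "offset": [6, 0, 0], "rot": [0, 0, 0]}, {"jaw": 0, "offset": [6, 0, 0], "rot": [0, 0, 0]}]}}

```text
time_s: 4.8
eef_pos: [0.5786, 0.1662, 0.1845]
eef_rot: [-0.001, 0.087, 0.996, -0.0]
wrist_force: [-0.4, 1.0, 1.0]
opening: -0.002
grasp_force: 0.0
```

The force has gone, so it has likely snapped. I back off and check.

Emit:
{"op": "apply_moves", "data": {"moves": [{"jaw": 0, "offset": [-10, 0, 0], "rot": [0, 0, 0]}, {"jaw": 0, "offset": [-20, 0, 0], "rot": [0, 0, 0]}, {"jaw": 0, "offset": [0, 0, -30], "rot": [0, 0, 0]}, {"jaw": 0, "offset": [0, 0, -40], "rot": [0, 0, 0]}, {"jaw": 0, "offset": [0, 0, -40], "rot": [0, 0, 0]}]}}

```text
time_s: 5.42
eef_pos: [0.6099, 0.1605, 0.296]
eef_rot: [-0.0, 0.087, 0.996, -0.0]
wrist_force: [0.7, 1.2, 0.5]
opening: 0.001
grasp_force: 0.0
```

```bash
python3 - <<'E'
from h import *
p,d=ctrl.camera("scene"); W=cloud("scene",d)
cv2.imwrite("pics/fill1.png",cv2.resize(p[200:400,220:480],(780,600))[:,:,::-1])
m=(np.hypot(W[...,0]-.53,W[...,1]-.174)<.03)&(W[...,2]>.17)&(W[...,2]<.215); print(m.sum(),np.median(W[m],0) if m.any() else 0)
o=ctrl.get_obs(); print(o["eef_pos"],o["wrist_force"])
E
```

```text
188 [0.53446615 0.17333572 0.2001647 ]
[0.61233459 0.16075318 0.30309244] [1.63375911 0.0800178  5.24878652]
```

View pics/fill1.png

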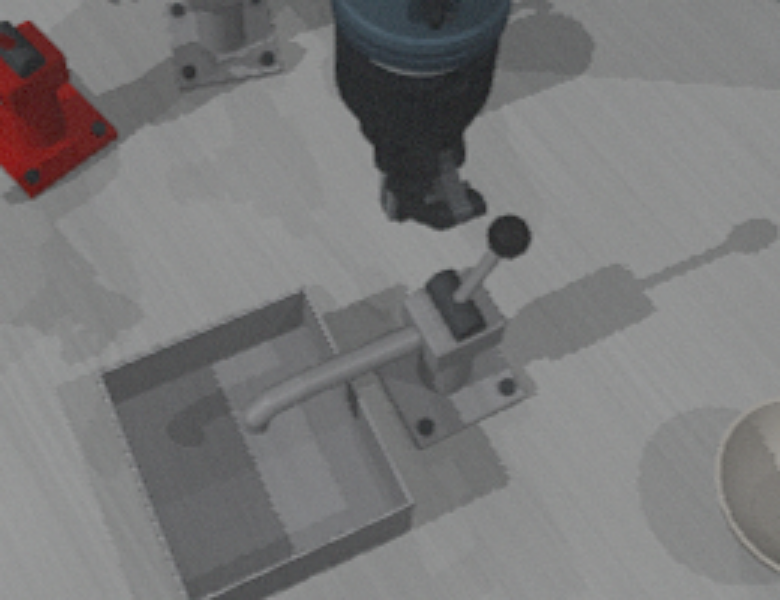

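The fill knob at (510,237) in the crop now leans away from the spout. Depth puts it at (0.534, 0.173), as expected for shut. Next I turn the tool to the hose tap's heading and go to the outlet-far side of its knob.

Emit:
{"op": "apply_moves", "data": {"moves": [{"jaw": 0, "offset": [0, 0, 0], "rot": [0, 0, 10]}, {"jaw": 0, "offset": [3, -44, 0], "rot": [0, 0, 0]}, {"jaw": 0, "offset": [3, -44, 0], "rot": [0, 0, 0]}, {"jaw": 0, "offset": [3, -44, 0], "rot": [0, 0, 0]}, {"jaw": 0, "offset": [3, -44, 0], "rot": [0, 0, 0]}]}}

```text
time_s: 6.1
eef_pos: [0.538, -0.002, 0.2952]
eef_rot: [0.0, 0.173, 0.985, -0.0]
wrist_force: [0.4, 0.4, 0.1]
opening: 0.002
grasp_force: 0.0
```

Emit:
{"op": "apply_moves", "data": {"moves": [{"jaw": 0, "offset": [3, -44, 0], "rot": [0, 0, 0]}, {"jaw": 0, "offset": [3, -44, 0], "rot": [0, 0, 0]}, {"jaw": 0, "offset": [3, -44, 0], "rot": [0, 0, 0]}, {"jaw": 0, "offset": [3, -43, 0], "rot": [0, 0, 0]}, {"jaw": 0, "offset": [0, 0, 20], "rot": [0, 0, 0]}]}}

```text
time_s: 6.72
eef_pos: [0.4674, -0.1646, 0.2766]
eef_rot: [0.002, 0.175, 0.985, -0.001]
wrist_force: [-0.4, 1.7, 0.4]
opening: 0.007
grasp_force: 0.0
```

```bash
python3 - <<'E'
from h import *
p,d=ctrl.camera("scene"); W=cloud("scene",d)
cv2.imwrite("pics/near2.png",cv2.resize(p[100:300,180:440],(780,600))[:,:,::-1])
o=ctrl.get_obs(); print(o["eef_pos"],o["eef_rot"],o["wrist_force"])
E
```

```text
[ 0.46615288 -0.16244479  0.27269589] [-1.14264712e-03  1.74800966e-01  9.84603035e-01  4.25245248e-04] [-1.23189305  0.54366007 -2.53164287]
```

View pics/near2.png

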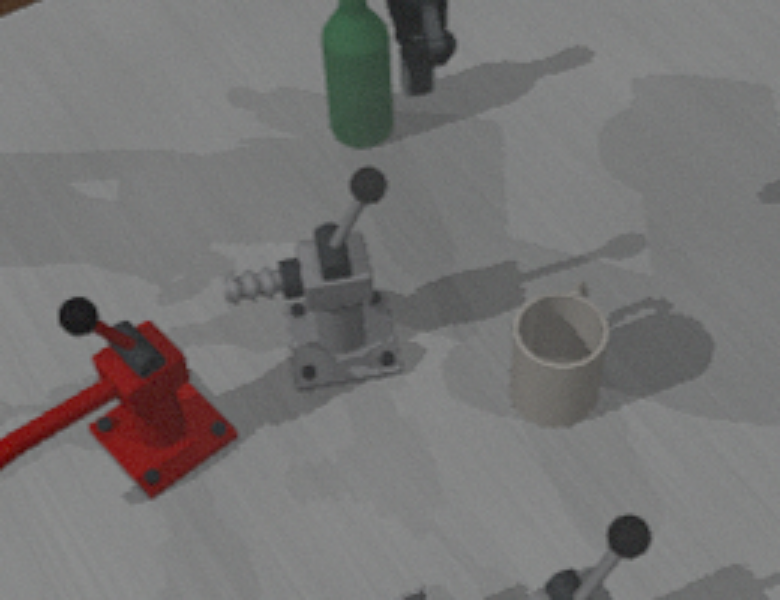

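The crop shows the fingertips at about (420,85), behind and above the hose knob (368,185). The bottle and mug are clear. The fill lever at (628,535) is still shut. Next I descend.

Emit:
{"op": "apply_moves", "data": {"moves": [{"jaw": 0, "offset": [0, 0, 30], "rot": [0, 0, 0]}, {"jaw": 0, "offset": [0, 0, 30], "rot": [0, 0, 0]}, {"jaw": 0, "offset": [0, 0, 29], "rot": [0, 0, 0]}, {"jaw": 0, "offset": [0, 0, 0], "rot": [0, 0, 0]}, {"jaw": 0, "offset": [0, 0, 0], "rot": [0, 0, 0]}]}}

```text
time_s: 7.4
eef_pos: [0.468, -0.1613, 0.1875]
eef_rot: [0.001, 0.173, 0.985, -0.0]
wrist_force: [-0.1, 0.3, 0.4]
opening: -0.0
grasp_force: 0.0
```

Emit:
{"op": "apply_moves", "data": {"moves": [{"jaw": 0, "offset": [-8, 0, 0], "rot": [0, 0, 0]}, {"jaw": 0, "offset": [-6, 0, 0], "rot": [0, 0, 0]}, {"jaw": 0, "offset": [-5, 0, 0], "rot": [0, 0, 0]}, {"jaw": 0, "offset": [-5, 0, 0], "rot": [0, 0, 0]}, {"jaw": 0, "offset": [-5, 0, 0], "rot": [0, 0, 0]}]}}

```text
time_s: 8.02
eef_pos: [0.494, -0.1707, 0.1864]
eef_rot: [-0.001, 0.173, 0.985, 0.0]
wrist_force: [-3.7, 1.4, 3.0]
opening: -0.001
grasp_force: 2.1
```

Emit:
{"op": "apply_moves", "data": {"moves": [{"jaw": 0, "offset": [-6, 0, 0], "rot": [0, 0, 0]}, {"jaw": 0, "offset": [-6, 0, 0], "rot": [0, 0, 0]}, {"jaw": 0, "offset": [-6, 0, 0], "rot": [0, 0, 0]}, {"jaw": 0, "offset": [-6, 0, 0], "rot": [0, 0, 0]}, {"jaw": 0, "offset": [-6, 0, 0], "rot": [0, 0, 0]}]}}

```text
time_s: 8.65
eef_pos: [0.5233, -0.1814, 0.1863]
eef_rot: [0.0, 0.173, 0.985, -0.0]
wrist_force: [0.1, -0.0, 0.6]
opening: -0.002
grasp_force: 0.0
```

Emit:
{"op": "apply_moves", "data": {"moves": [{"jaw": 0, "offset": [15, 0, 0], "rot": [0, 0, 0]}, {"jaw": 0, "offset": [25, 0, 0], "rot": [0, 0, 0]}, {"jaw": 0, "offset": [0, 0, -40], "rot": [0, 0, 0]}, {"jaw": 0, "offset": [0, 0, -40], "rot": [0, 0, 0]}, {"jaw": 0, "offset": [0, 0, -20], "rot": [0, 0, 0]}]}}

```text
time_s: 9.28
eef_pos: [0.4861, -0.1681, 0.2891]
eef_rot: [0.002, 0.173, 0.985, -0.001]
wrist_force: [0.2, 0.1, -0.1]
opening: -0.001
grasp_force: 0.0
```

Emit:
{"op": "apply_moves", "data": {"moves": [{"jaw": 0, "offset": [0, 0, 0], "rot": [0, 0, 0]}, {"jaw": 0, "offset": [0, 0, 0], "rot": [0, 0, 0]}, {"jaw": 0, "offset": [0, 0, 0], "rot": [0, 0, 0]}, {"jaw": 0, "offset": [0, 0, 0], "rot": [0, 0, 0]}, {"jaw": 0, "offset": [0, 0, 0], "rot": [0, 0, 0]}]}}

```text
time_s: 9.9
eef_pos: [0.4849, -0.1674, 0.2858]
eef_rot: [-0.0, 0.173, 0.985, 0.0]
wrist_force: [0.5, -0.3, -0.1]
opening: -0.001
grasp_force: 0.0
```

```bash
python3 - <<'E'
from h import *
p,d=ctrl.camera("scene"); W=cloud("scene",d)
cv2.imwrite("pics/end.png",p[:,:,::-1])
for k in ((.53,.174),(.571,-.198)):
    m=(np.hypot(W[...,0]-k[0],W[...,1]-k[1])<.03)&(W[...,2]>.17)&(W[...,2]<.215); print(m.sum(),np.median(W[m],0) if m.any() else 0)
o=ctrl.get_obs(); print(o["eef_pos"],o["wrist_force"])
E
```

```text
189 [0.53450325 0.17302501 0.19943529]
138 [ 0.57085016 -0.1933243   0.19810814]
[ 0.48495423 -0.16742917  0.28596403] [ 0.52098655 -0.05313275  0.26566954]
```

View pics/end.png

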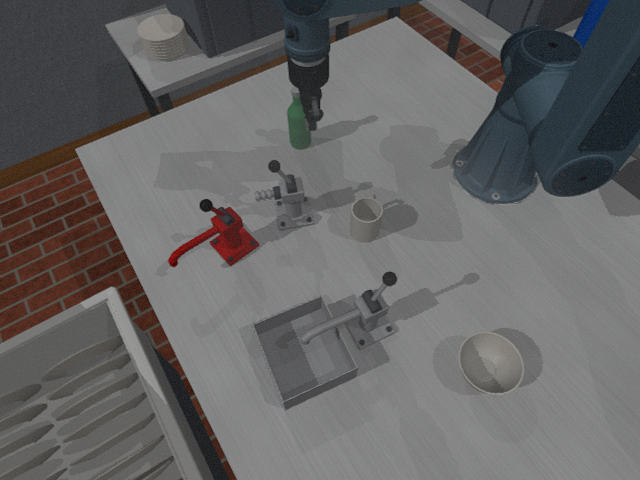

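The fill knob (390,279) leans away from the spout. The hose knob (274,167) leans toward its tail. Pan, mug, bowl and bottle are where they were, and the arm is clear.

```bash
python3 -c "
from bench import ctrl
print(ctrl.hand_in())"
```

```text
the job is handed in; nothing more can be done
None
```

The filling tap is snapped shut and then the hose tap snapped open, both confirmed in the last picture with pan, mug, bowl and bottle in place; the job is handed in, and no verdict came back.

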